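# Shift the sample carrier through the gate to the reader

## Robot

A 7-joint arm with a two-finger parallel gripper is mounted at the origin on a cart in front of the work surface, level with it; the furniture and walls round the work are solid. World frame = base frame: x ahead of the robot, y to its left, z up, the work surface at z = 0. Lengths are in m, angles in rad, forces in N, time in s.
With the tool pointing down it reaches from about 0.35 to 0.9 m from the base axis. Payload 8.1 kg.
Tool frame: the origin (TCP) lies midway between the tips of the shut fingers; the grasp point (between the pads) lies arm.grasp_offset behind it (arm.grasp_offset is the distance from the TCP to the grasp point, in m); z points along the fingers, y is the line along which they close (so a half turn about z gives the same grasp; the last joint's range is limited). The gripper opens to 92 mm and grips with 3 to 60 N. Pads are 19 mm wide; open, the fingers measure 130 mm over their backs; the gripper's body (75 mm by 190 mm) begins 47 mm behind the grasp point.
Start: joints at [-0.103, 0.434, 0.025, 1.573, -0.012, 1.134, -0.075], TCP at [0.625, -0, 0.227] pointing down, gripper open.
Joint ranges: [-2.62, 2.62], [-0.44, 2.09], [-1.27, 1.32], [0.08, 2.57], [-1.32, 4.46], [0.12, 2], [-2.74, 2.74]. Speed limits (rad/s): [2.22, 2.22, 3.01, 3.01, 3.14, 3.14, 3.14].

## Interface

Orientations are given as a rotation vector (axis times angle).
In Python, from cell import observe, imaging, arm gives the robot as it stands.
- The arm moves only by the tool apply_moves, never from a script. Its argument "commands" is a list of rows, each a list of 5 numbers: the opening in per cent of the stroke, from 0 (shut) to 100 (fully open), then the shift along the world's x, y, z in units of 0.06 m (1.0 is 0.06 m), then the turn about the world's z in units of 0.5 rad (1.0 is 0.5 rad). A call has 1 to 12 rows; each row shifts and turns the commanded pose from where the row before left it; what a row does not reach is not made up. A row lasts 1/8 s, in which the tool goes at most 62.5 mm and 10.7 degrees, less where a joint would pass 70% of its speed; a pose out of reach is approached as far as the arm can. A call with a number of a shift or a turn outside -1 to 1 is refused whole. A call with a gripper value outside its range is refused whole. The fingers move at their own pace and stop on an object; "newtons" is the grip in N (left out, the last holds). Time passes only in rows, so rows that do not move let the fingers close. It gives the time, the measured TCP pose, the force, the opening and the grip force at its end, in the units of the state.
- observe(): the state, without advancing time (a new reading comes with each control period).
- imaging.get_image(name): name is "scene" or "side" or "wrist"; returns (picture, depth): 400x640x3 uint8, red, green, blue; 400x640 float32, m along the optical axis (not along the pixel's ray), 0 where there is no reading.
- imaging.camera_params(name): a dict with "camera_matrix" (3x3 intrinsics, pixels), "dist" ([k1, k2, p1, p2, k3] as OpenCV has them; the pictures are not rectified), "origin" and "rotation" of the camera in the world; the wrist camera has in their place "tool_from_camera" (4x4, takes a point from camera to tool coordinates, whose origin is the TCP and whose axes are the flange's). Camera axes: x right, y up, looking along -z (the intrinsics and any distortion apply to the point x, -y, -z); pixel columns grow to the right and rows downward; lengths in m; the calibration is good to about 2 mm. A picture is of the moment at which its call begins: read the wrist's pose just before it. camera_params takes no time and is no camera call.
- arm.sign_off(): hands the job in; it is judged then, once.
The state is a dict: "clock": time; "joints": joint angles; "dq": joint speeds; "joint_efforts": joint torques, N m; "position": TCP position; "ee_rot": TCP orientation; "force": force on the tool from outside, world axes, zero at the start; "ft_torque": the same for the moment, N m; "width": opening from 0.0 (shut) to 1.0 (fully open); "gripper_force": force on a finger pad.
Only numpy, scipy, OpenCV 4.12 (cv2) and the standard library are available. Lean on these libraries where they do the work, as an engineer would, in place of code of your own. Each camera call takes 0.05 s, during which the arm holds its last target. There are 200 camera calls.

## Task

Bring the sand sample to the reader: with the fingertips, push the round blue carrier along the slot of the aluminium plate to the corner, then along the second leg of the slot until it is fully home at the end, by the white reader. Only push the carrier: do not lift or tip it and do not touch the glass dish in it. Leave everything else standing where it is, and finish with the hand clear.

Things in the scene. Friction and masses are not known exactly. Their poses are not given: they have to be found in the camera images.
- gate: Fixed bare aluminium plate with an L-shaped slot 15 mm wide, 14 mm deep. Origin at worktop level, plate top at 26 mm; turned about the vertical. Spans x -100..100, y -95..145 mm. First leg along +x at y -45: the pin travels from x -55 to 55 (end wall). Second leg along +y at x 55 (3 mm play to -x), pin stopped at y 45, marked by a green ring. White reader at x 18..92, y 98..141, top 70 mm.
- corner (a point): Where the centre of the carrier's pin is when it is pushed fully to the corner of the slot; at the height of the plate's top (26 mm). Its axes are the gate's.
- home (a point): Where the centre of the carrier's pin is when it is fully home at the end of the second leg (touching the end wall), by the reader; at the height of the plate's top. Its axes are the gate's; the second leg runs from corner to home, 90 mm.
- carrier: Loose round blue carrier, about 220 g, diameter 80, 16 mm high, rim 7 mm thick, lying on the plate; a pin under its centre (diameter 12, 11.5 long) hangs in the slot with 1.5 mm play each side. Origin on its axis at its underside, 26 mm above the worktop. Starts within the first 40 mm of the first leg, turned any way. Slides at about 1 to 5 N when pushed on the outside of its rim.
- dish: Glass dish with sand (diameter 61, 14 mm high) standing loose in the carrier's seat, floor of the seat 8 mm above the carrier's underside, so its top is 48 mm above the worktop; origin at the centre of its underside. Not to be touched.
- jar: Bystander: plastic jar with a red cap (diameter 55, 72 mm high) on the worktop, left of the gate; origin at the centre of its underside.
- tin: Bystander: aluminium tin (diameter 58, 36 mm high) on the worktop, behind the gate; origin at the centre of its underside.
- crucible: Bystander: small porcelain crucible (rim diameter 42, 34 mm high) on the worktop, right of the gate; origin at the centre of its underside.
There are look-alikes about, which are no part of the job. What is meant by the carrier is not red, and is the larger of those in its own colour.

How it is judged:
By the outcome, as a careful person would: the job done as asked, in the order asked, and still so for the second after the job is handed in, with the robot touching nothing.
It also fails if it takes over 54 s, if anything falls off the work surface, if the arm or the gripper's body presses on something with over 40 N, if the wrist force passes 120 N, or if a joint passes its speed limit or range.

## Working session

There is one attempt and no reset: what is moved stays moved. The work goes in short steps, Python scripts to look and compute and a tool call to move; the robot and the scene stay as the last step left them, time stands still between calls to the robot, and variables do not carry over. Pictures are saved under pics/ and viewed, at most 10 in all, crops included, and the job is handed in when it is done.

Besides the shell and the picture viewer there is one more tool, called after ">>>" as a command line: name --pt "numbers of a row" for each row, then --argument value for the rest. apply_moves: Moves the arm, as the interface text tells. Its arguments: {"type":"object","properties":{"commands":{"type":"array"},"newtons":{"type":"number"}},"required":["commands"]}

```bash
mkdir -p pics; ls
cat > h.py <<'E'
import numpy as np, cv2
from cell import observe, imaging, arm
from scipy.spatial.transform import Rotation as R
def cam(name):
    p=imaging.camera_params(name)
    if 'origin' in p: return p,np.array(p['origin']),np.array(p['rotation'])
    s=observe(); T=np.array(p['tool_from_camera']); Rt=R.from_rotvec(s['ee_rot']).as_matrix()
    return p,Rt@T[:3,3]+np.array(s['position']),Rt@T[:3,:3]
def ray(c,uv,z):
    p,o,r=c
    n=cv2.undistortPoints(np.array(uv,float).reshape(-1,1,2),np.array(p['camera_matrix']),np.array(p['dist'])).reshape(-1,2)
    d=np.c_[n[:,0],-n[:,1],-np.ones(len(n))]@r.T
    return o+d*((z-o[2])/d[:,2])[:,None]
def proj(c,P):
    p,o,r=c
    q=(np.atleast_2d(P)-o)@r; q=q*[1,-1,-1]
    return cv2.projectPoints(q,np.zeros(3),np.zeros(3),np.array(p['camera_matrix']),np.array(p['dist']))[0].reshape(-1,2)
E
python3 - <<'E'
from h import *
s=observe();print(s['clock'],s['position'],s['ee_rot'],arm.grasp_offset)
for n in ['scene','side','wrist']:
    c=cam(n);im,d=imaging.get_image(n);print(n,c[1],c[2].round(2).tolist(),c[0]['camera_matrix'])
    cv2.imwrite(f'pics/{n}0.png',im[:,:,::-1]);np.save(f'{n}0.npy',d)
E
```

```text
pics
0.0 [ 6.24477208e-01 -6.08747964e-05  2.25932738e-01] [-2.22082472e+00 -2.22063913e+00  1.90764338e-03] 0.0188
scene [-0.14936635 -0.74974959  0.66033586] [0.97, -0.4, -0.68] [[437.83125475   0.         323.27311375]
 [  0.         437.83125475 199.11300528]
 [  0.           0.           1.        ]]
side [ 0.38651978 -0.8867569   0.51722582] [1.06, -0.09, -0.17] [[379.85957541   0.         315.50489375]
 [  0.         379.85957541 190.60901793]
 [  0.           0.           1.        ]]
wrist [0.62467679 0.07157839 0.38450358] [[1.0, -0.0, 0.0], [0.0, 0.96, 0.27], [-0.0, -0.27, 0.96]] [[282.73455063   0.         320.3218629 ]
 [  0.         282.73455063 198.04728157]
 [  0.           0.           1.        ]]
```

```bash
sed -i "s/np.array(p\['rotation'\])$/(lambda a: R.from_rotvec(a).as_matrix() if a.shape==(3,) else a)(np.array(p['rotation']))/" h.py; python3 -c "
from h import *
print(cam('scene')[2].round(2))"
```

```text
[[ 0.73  0.34 -0.59]
 [-0.68  0.39 -0.62]
 [ 0.02  0.86  0.52]]
```

View pics/scene0.png

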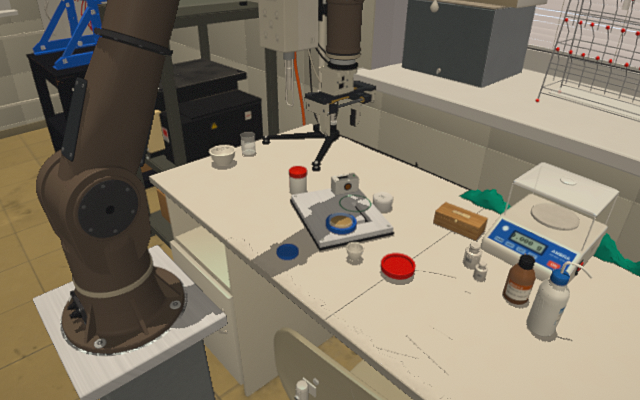

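View pics/wrist0.png

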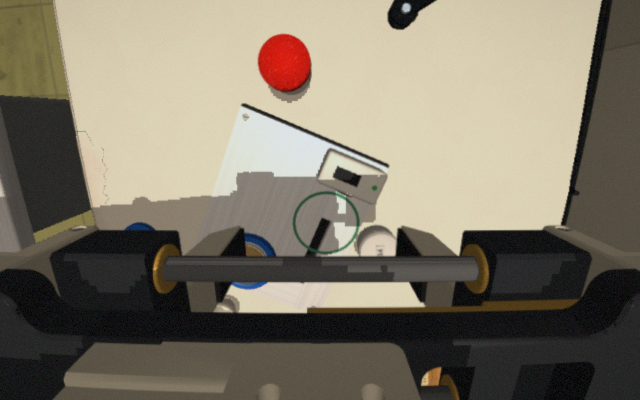

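Run:
```python
from h import *
def blobs(n,lo,hi,amin,z):
    im=cv2.imread(f'pics/{n}0.png');h=cv2.cvtColor(im,cv2.COLOR_BGR2HSV)
    m=cv2.inRange(h,lo,hi);k,l,st,ce=cv2.connectedComponentsWithStats(m)
    c=cam(n)
    for i in range(1,k):
        if st[i,4]>amin: print(n,st[i],ray(c,[st[i,:2]+st[i,2:4]/2],z).round(3))
for n in ['scene','side','wrist']:
    print('green');blobs(n,(40,60,30),(90,255,255),40,.026)
    print('blue');blobs(n,(100,120,50),(125,255,255),60,.038)
print(ray(cam('wrist'),[(243,104),(388,165),(326,222),(355,173)],.026).round(3))
```

```text
green
scene [460 189  47  25 682] [[ 0.911 -0.305  0.026]]
scene [594 233  46  43 749] [[ 0.939 -0.663  0.026]]
blue
scene [  33    0   74   70 2305] [[0.78  3.117 0.038]]
scene [326 215  31  19 199] [[ 0.514 -0.127  0.038]]
scene [ 489  220   87   65 1442] [[ 0.768 -0.513  0.038]]
scene [277 244  21  16 270] [[ 0.342 -0.123  0.038]]
green
side [492 221  16  15 119] [[ 0.908 -0.274  0.026]]
side [505 220  41  29 743] [[ 0.948 -0.305  0.026]]
blue
side [ 274   11   48   41 1272] [[0.943 3.163 0.038]]
side [240  14  21  39 464] [[0.474 3.123 0.038]]
side [300 199  33  19 211] [[ 0.522 -0.133  0.038]]
side [240 209  20  15 103] [[ 0.365 -0.137  0.038]]
side [ 459  257  111  108 2945] [[ 0.781 -0.503  0.038]]
side [438 334  30  31 634] [[ 0.647 -0.553  0.038]]
green
wrist [293 192  66  62 371] [[ 0.632 -0.062  0.026]]
blue
wrist [125 223  29   8 142] [[ 0.383 -0.065  0.038]]
wrist [245 234  30  23 274] [[ 0.543 -0.09   0.038]]
wrist [231 282  36   7 125] [[ 0.524 -0.151  0.038]]
[[ 0.53   0.091  0.026]
 [ 0.71   0.017  0.026]
 [ 0.632 -0.061  0.026]
 [ 0.669  0.006  0.026]]
```

View pics/side0.png

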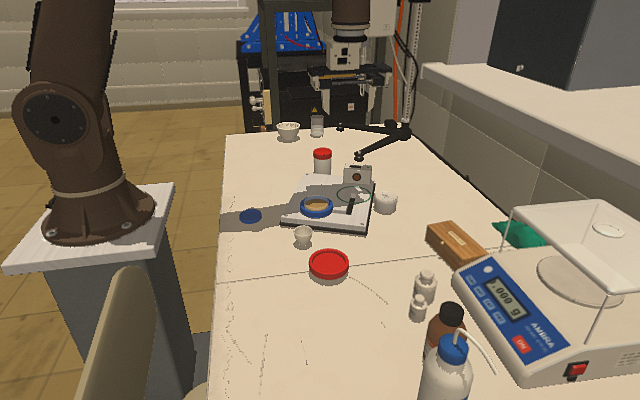

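>>> apply_moves --pt "0 -0.3 -0.7 0.4 0" --pt "0 -0.3 -0.7 0.4 0" --pt "0 0 -0.7 0.4 0" --pt "0 0 -0.4 0 0" --pt "0 0 0 0 0" --pt "0 0 0 0 0"

```text
clock: 0.9
position: [0.5889, -0.1487, 0.2982]
ee_rot: [-2.219, -2.222, -0.0]
force: [0.7, -0.3, 0.2]
width: 0.396
gripper_force: 0.0
```

Run:
```python
from h import *
s=observe();print(s['clock'],s['position'],s['dq'])
n='wrist';c=cam(n);im,d=imaging.get_image(n)
np.savez('w1.npz',d=d,o=c[1],r=c[2])
cv2.imwrite('pics/wrist1.png',im[:,:,::-1])
```

```text
0.9 [ 0.588938   -0.14871061  0.29820492] [-0.0124771  -0.00136133 -0.00709489 -0.00137573  0.00139472  0.00245973
  0.00288381]
```

View pics/wrist1.png

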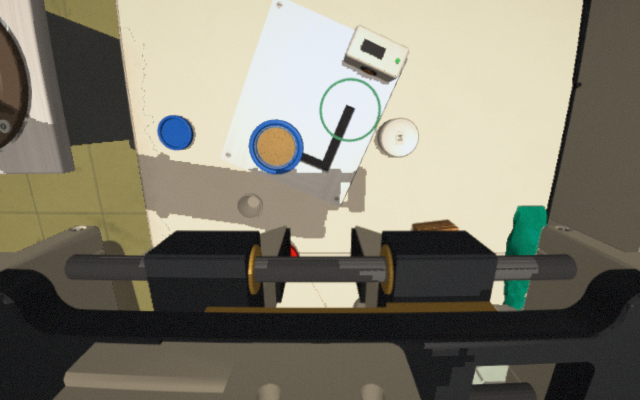

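```bash
cat > look.py <<'E'
from h import *
def circ(m,c,z,amin=60):
    out=[]
    k,l,st,ce=cv2.connectedComponentsWithStats(m)
    for i in range(1,k):
        if st[i,4]<amin: continue
        co=max(cv2.findContours((l==i).astype(np.uint8),cv2.RETR_EXTERNAL,cv2.CHAIN_APPROX_NONE)[0],key=len).reshape(-1,2)
        P=ray(c,cv2.convexHull(co).reshape(-1,2),z)
        A=np.c_[2*P[:,:2],np.ones(len(P))];x=np.linalg.lstsq(A,(P[:,:2]**2).sum(1),rcond=None)[0]
        out.append((st[i,4],x[:2].round(4),round(float(np.sqrt(x[2]+x[:2]@x[:2])),4)))
    return out
def masks(im):
    h=cv2.cvtColor(im,cv2.COLOR_BGR2HSV)
    return cv2.inRange(h,(100,120,50),(125,255,255)),cv2.inRange(h,(60,50,30),(90,255,200)),cv2.inRange(h,(0,0,0),(180,255,60))
E
python3 - <<'E'
from look import *
im=cv2.imread('pics/wrist1.png');c=cam('wrist')
b,g,k=masks(im);print('blue',circ(b,c,.042));print('green',circ(g,c,.026))
k[:, :290]=0;k[:,375:]=0;k[:95]=0;k[180:]=0
ys,xs=np.nonzero(k);P=ray(c,np.c_[xs,ys],.026)[:,:2]
cx=cv2.minAreaRect(P[ys<150].astype(np.float32));print('leg2',len(ys),cx)
d=np.load('w1.npz')['d'];print(d[40,300],d[147,262:268],d[147,253])
pts=ray(c,[(279,1),(228,156),(338,202)],.026);print(pts.round(4))
E
```

```text
blue [(np.int32(935), array([ 0.3772, -0.0929]), 0.0249), (np.int32(854), array([ 0.5234, -0.1144]), 0.0389)]
green [(np.int32(460), array([ 0.6309, -0.0622]), 0.0447), (np.int32(1570), array([ 0.9335, -0.2534]), 0.0461), (np.int32(628), array([ 0.9354, -0.3727]), 0.0337)]
leg2 605 ((0.6181040406227112, -0.08868784457445145), (0.06778674572706223, 0.010965638794004917), 67.5303726196289)
0.38648078 [0.40952322 0.41041404 0.4093613  0.4075376  0.4080735  0.4082928 ] 0.41088754
[[ 0.5318  0.0808  0.026 ]
 [ 0.4473 -0.1292  0.026 ]
 [ 0.6165 -0.2017  0.026 ]]
```

>>> apply_moves --pt "0 -0.3 0.14 -0.4 0.337" --pt "0 -0.3 0.14 -0.4 0.337" --pt "0 -0.3 0.14 -0.4 0.337" --pt "0 -0.3 0.14 -0.4 0.337" --pt "0 -0.3 0.14 -0.4 0.337" --pt "0 -0.3 0.14 -0.4 0.337" --pt "0 -0.3 0.14 -0.4 0.334" --pt "0 0 0 0 0" --pt "0 0 0 0 0" --pt "0 0 0 0 0"

```text
clock: 2.2
position: [0.4645, -0.0913, 0.1317]
ee_rot: [0.616, 3.078, 0.0]
force: [0.3, 0.2, 0.6]
width: 0.009
gripper_force: 0.0
```

Run:
```python
from h import *
s=observe();print(s['clock'],s['position'],s['joints'],s['force'],s['width'])
print(R.from_rotvec(s['ee_rot']).as_matrix().round(3))
for n in ['scene','side']:
    im,d=imaging.get_image(n);cv2.imwrite(f'pics/{n}2.png',im[:,:,::-1])
a=cv2.imread('pics/scene2.png')[130:290,200:440];cv2.imwrite('pics/crop2.png',cv2.resize(a,None,fx=3,fy=3))
```

```text
2.2 [ 0.46451965 -0.09129947  0.13167843] [ 0.23650235  0.31439757 -0.19241536  2.03868952  0.0831693   0.79348652
  1.17109608] [0.26656611 0.16835858 0.59687068] 0.009159642071919518
[[-0.923  0.385  0.002]
 [ 0.385  0.923 -0.   ]
 [-0.002  0.001 -1.   ]]
```

View pics/crop2.png

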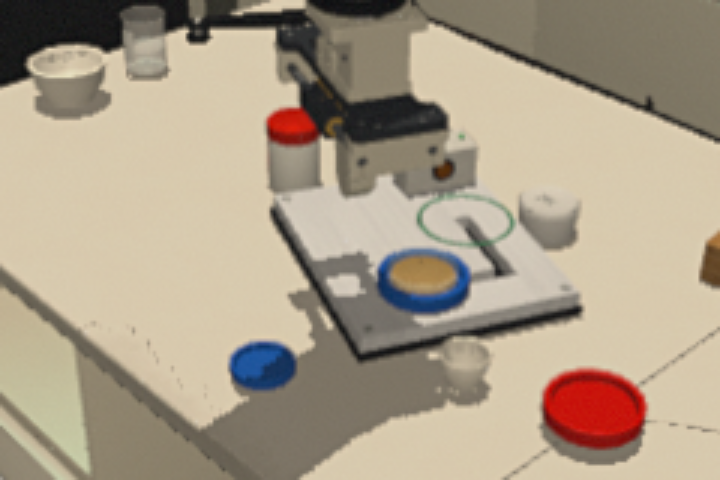

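>>> apply_moves --pt "0 0 0 -0.4 0" --pt "0 0 0 -0.4 0" --pt "0 0 0 -0.4 0" --pt "0 0 0 -0.25 0" --pt "0 0 0 -0.2 0" --pt "0 0 0 0 0" --pt "0 0 0 0 0"

```text
clock: 3.18
position: [0.4635, -0.0913, 0.0322]
ee_rot: [0.613, 3.08, 0.0]
force: [-0.2, -0.8, 0.2]
width: -0.0
gripper_force: 0.0
```

>>> apply_moves --pt "0 0.06 -0.025 0 0" --pt "0 0.06 -0.025 0 0" --pt "0 0.06 -0.025 0 0" --pt "0 0.06 -0.025 0 0" --pt "0 0.06 -0.025 0 0" --pt "0 0.06 -0.025 0 0" --pt "0 0.06 -0.025 0 0" --pt "0 0.06 -0.025 0 0"

```text
clock: 4.18
position: [0.492, -0.1033, 0.0317]
ee_rot: [-0.613, -3.081, -0.0]
force: [-2.2, 1.2, 1.0]
width: 0.007
gripper_force: 1.4
```

Run:
```python
from look import *
s=observe();print(s['position'],s['force'])
for n in ['scene','side']:
    c=cam(n);im,d=imaging.get_image(n);im=im[:,:,::-1].copy();cv2.imwrite(f'pics/{n}3.png',im)
    print(n,circ(masks(im)[0],c,.042)); 
a=cv2.imread('pics/side3.png')[140:270,220:420];cv2.imwrite('pics/crop3.png',cv2.resize(a,None,fx=4,fy=4))
for n in ['scene','side']:print(n,circ(masks(cv2.imread(f'pics/{n}2.png'))[0],cam(n),.042))
```

```text
[ 0.49204958 -0.10333163  0.03165027] [-2.17525545  1.24227314  0.96139517]
scene [(np.int32(2640), array([1.8099, 3.662 ]), 1.9552), (np.int32(156), array([ 0.5271, -0.1354]), 0.0394), (np.int32(1438), array([ 0.762 , -0.5054]), 0.1111), (np.int32(268), array([ 0.3404, -0.1244]), 0.0266)]
side [(np.int32(414), array([0.2566, 3.0715]), 0.7867), (np.int32(235), array([ 0.5366, -0.1385]), 0.043), (np.int32(246), array([ 0.3663, -0.1406]), 0.028), (np.int32(2942), array([ 0.7687, -0.4873]), 0.1008), (np.int32(626), array([ 0.6455, -0.5539]), 0.024)]
scene [(np.int32(1167), array([0.8127, 3.9738]), 1.6665), (np.int32(201), array([ 0.5131, -0.1246]), 0.0422), (np.int32(1440), array([ 0.7638, -0.5069]), 0.1099), (np.int32(265), array([ 0.3402, -0.1243]), 0.0265)]
side [(np.int32(399), array([0.9415, 3.7586]), 1.5514), (np.int32(462), array([2.691 , 3.4241]), 2.5323), (np.int32(209), array([ 0.5212, -0.13  ]), 0.0435), (np.int32(208), array([ 0.3662, -0.1404]), 0.0282), (np.int32(2953), array([ 0.7688, -0.4873]), 0.1008), (np.int32(628), array([ 0.6455, -0.5539]), 0.024)]
```

View pics/crop3.png

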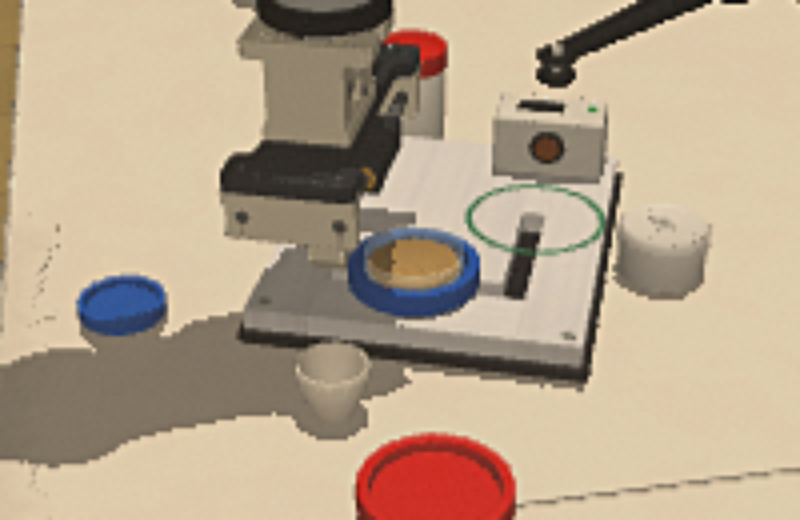

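>>> apply_moves --pt "0 0.06 -0.025 0 0" --pt "0 0.06 -0.025 0 0" --pt "0 0.06 -0.025 0 0" --pt "0 0.06 -0.025 0 0" --pt "0 0.06 -0.025 0 0" --pt "0 0.06 -0.025 0 0" --pt "0 0.06 -0.025 0 0" --pt "0 0.06 -0.025 0 0" --pt "0 0.06 -0.025 0 0" --pt "0 0.06 -0.025 0 0" --pt "0 0.06 -0.025 0 0" --pt "0 0.06 -0.025 0 0"

```text
clock: 5.78
position: [0.5352, -0.1213, 0.0317]
ee_rot: [-0.613, -3.081, -0.0]
force: [-3.2, 2.1, 1.4]
width: -0.0
gripper_force: 1.9
```

>>> apply_moves --pt "0 0.04 -0.016 0 0" --pt "0 0.04 -0.016 0 0" --pt "0 0.04 -0.016 0 0" --pt "0 0.03 -0.012 0 0" --pt "0 0 0 0 0"

```text
clock: 6.4
position: [0.5444, -0.125, 0.0318]
ee_rot: [0.613, 3.08, 0.0]
force: [-1.4, 0.9, 0.3]
width: 0.007
gripper_force: 1.0
```

>>> apply_moves --pt "0 0.025 -0.01 0 0" --pt "0 0.025 -0.01 0 0" --pt "0 0.025 -0.01 0 0" --pt "0 0.0 0 0 0"

```text
clock: 6.9
position: [0.5488, -0.1268, 0.0318]
ee_rot: [0.613, 3.081, 0.0]
force: [-1.9, 2.1, 1.9]
width: 0.007
gripper_force: 1.3
```

>>> apply_moves --pt "0 0.02 -0.008 0 0" --pt "0 0.02 -0.008 0 0" --pt "0 0.0 0 0 0"

```text
clock: 7.28
position: [0.5503, -0.1273, 0.0317]
ee_rot: [-0.613, -3.08, -0.0]
force: [-5.8, 3.4, 2.5]
width: 0.007
gripper_force: 3.0
```

>>> apply_moves --pt "0 0.02 -0.008 0 0" --pt "0 0.02 -0.008 0 0" --pt "0 0.0 0 0 0"

```text
clock: 7.65
position: [0.5504, -0.1274, 0.0314]
ee_rot: [-0.611, -3.076, -0.0]
force: [-12.2, 5.8, 10.3]
width: 0.007
gripper_force: 6.7
```

>>> apply_moves --pt "0 -0.1 0.04 0 0" --pt "0 -0.15 0.062 0 0" --pt "0 -0.15 0.062 0 0" --pt "0 0 0 0.4 0" --pt "0 0 0 0.6 0" --pt "0 0 0 0.6 0" --pt "0 0 0 0 0"

```text
clock: 8.52
position: [0.5311, -0.119, 0.1305]
ee_rot: [0.612, 3.075, 0.0]
force: [0.2, -0.6, -1.0]
width: 0.003
gripper_force: 0.0
```

>>> apply_moves --pt "0 0.08 -0.16 0 -0.349" --pt "0 0.08 -0.16 0 -0.349" --pt "0 0.08 -0.16 0 -0.349" --pt "0 0.08 -0.16 0 -0.349" --pt "0 0.08 -0.16 0 -0.349" --pt "0 0.08 -0.16 0 -0.349" --pt "0 0.08 -0.16 0 -0.349" --pt "0 0.08 -0.16 0 -0.349" --pt "0 0.02 -0.15 0 -0.35" --pt "0 0 0 0 0" --pt "0 0 0 0 0"

```text
clock: 9.9
position: [0.5685, -0.2039, 0.1271]
ee_rot: [-2.608, -1.75, 0.001]
force: [0.3, 0.5, -1.0]
width: 0.004
gripper_force: 0.0
```

Run:
```python
from look import *
s=observe();print(s['position'],s['force'],s['joints']);print(R.from_rotvec(s['ee_rot']).as_matrix().round(3))
c=cam('wrist');im,d=imaging.get_image('wrist');im=im[:,:,::-1].copy();cv2.imwrite('pics/wrist4.png',im)
b,g,k=masks(im);print('blue',circ(b,c,.042));print('green',circ(g,c,.026))
```

```text
[ 0.56845234 -0.20393143  0.12712183] [ 0.30619263  0.51679474 -0.98281872] [ 0.09598625  0.50094408  0.22956814  1.75541277 -0.1396784   0.90209713
 -0.00381475]
[[ 0.379  0.925 -0.001]
 [ 0.925 -0.379  0.   ]
 [-0.    -0.001 -1.   ]]
blue [(np.int32(2544), array([ 0.596 , -0.1466]), 0.0391), (np.int32(2287), array([ 0.3867, -0.0985]), 0.0253)]
green [(np.int32(965), array([ 0.6311, -0.0625]), 0.045)]
```

View pics/wrist4.png

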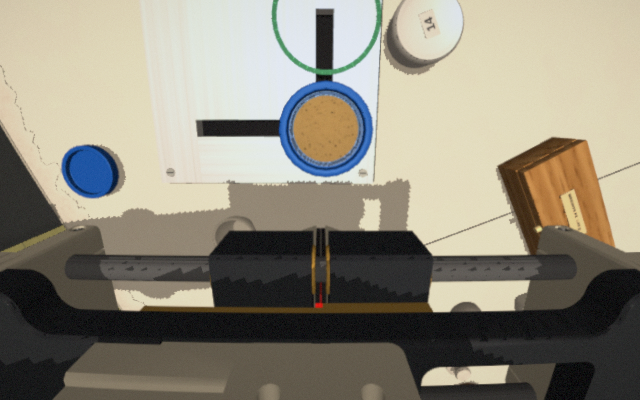

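>>> apply_moves --pt "0 0.046 -0.019 -0.4 0" --pt "0 0 0 -0.4 0" --pt "0 0 0 -0.4 0" --pt "0 0 0 -0.2 0" --pt "0 0 0 -0.17 0" --pt "0 0 0 0 0" --pt "0 0 0 0 0"

```text
clock: 10.82
position: [0.5722, -0.2058, 0.0342]
ee_rot: [2.612, 1.745, 0.001]
force: [0.3, -0.0, 0.1]
width: 0.005
gripper_force: 0.0
```

>>> apply_moves --pt "0 0.025 0.06 -0.03 0" --pt "0 0.025 0.06 0 0" --pt "0 0.025 0.06 0 0" --pt "0 0.025 0.06 0 0" --pt "0 0.025 0.06 0 0" --pt "0 0.025 0.06 0 0" --pt "0 0.025 0.06 0 0" --pt "0 0.025 0.06 0 0"

```text
clock: 11.82
position: [0.5837, -0.1768, 0.0318]
ee_rot: [2.613, 1.745, -0.0]
force: [-2.6, -3.5, 3.2]
width: 0.004
gripper_force: 2.4
```

>>> apply_moves --pt "0 0.025 0.06 0 0" --pt "0 0.025 0.06 0 0" --pt "0 0.025 0.06 0 0" --pt "0 0.025 0.06 0 0" --pt "0 0.025 0.06 0 0" --pt "0 0.025 0.06 0 0" --pt "0 0.025 0.06 0 0" --pt "0 0.025 0.06 0 0"

```text
clock: 12.82
position: [0.5958, -0.1478, 0.0318]
ee_rot: [2.612, 1.745, 0.0]
force: [-2.7, -3.5, 3.7]
width: 0.004
gripper_force: 2.5
```

>>> apply_moves --pt "0 0.025 0.06 0 0" --pt "0 0.025 0.06 0 0" --pt "0 0.025 0.06 0 0" --pt "0 0.025 0.06 0 0" --pt "0 0.025 0.06 0 0" --pt "0 0.025 0.06 0 0" --pt "0 0.025 0.06 0 0" --pt "0 0.025 0.06 0 0"

```text
clock: 13.82
position: [0.6077, -0.1191, 0.0318]
ee_rot: [2.613, 1.745, -0.0]
force: [-3.5, -4.2, 4.1]
width: 0.007
gripper_force: 2.6
```

>>> apply_moves --pt "0 0.012 0.03 0 0" --pt "0 0.012 0.03 0 0" --pt "0 0.012 0.03 0 0" --pt "0 0.012 0.03 0 0" --pt "0 0 0 0 0"

```text
clock: 14.45
position: [0.6107, -0.1117, 0.0317]
ee_rot: [-2.612, -1.745, -0.0]
force: [-2.6, -3.5, 2.2]
width: 0.004
gripper_force: 1.8
```

>>> apply_moves --pt "0 0.008 0.02 0 0" --pt "0 0.008 0.02 0 0" --pt "0 0 0 0 0"

```text
clock: 14.82
position: [0.6116, -0.1094, 0.0317]
ee_rot: [-2.612, -1.745, -0.0]
force: [-1.5, -3.0, 2.4]
width: 0.002
gripper_force: 1.8
```

>>> apply_moves --pt "0 0.008 0.02 0 0" --pt "0 0.008 0.02 0 0" --pt "0 0 0 0 0"

```text
clock: 15.2
position: [0.6119, -0.1085, 0.0317]
ee_rot: [2.613, 1.743, -0.002]
force: [-3.4, -6.7, 3.2]
width: 0.002
gripper_force: 3.8
```

>>> apply_moves --pt "0 0.008 0.02 0 0" --pt "0 0.008 0.02 0 0" --pt "0 0 0 0 0"

```text
clock: 15.58
position: [0.612, -0.1083, 0.0317]
ee_rot: [2.613, 1.741, -0.006]
force: [-6.5, -11.5, 5.3]
width: 0.004
gripper_force: 6.7
```

Stopped against the end wall. Back off, rise and look.

>>> apply_moves --pt "0 -0.04 -0.1 0 0" --pt "0 -0.07 -0.17 0 0" --pt "0 -0.1 -0.24 0 0" --pt "0 -0.1 -0.24 0 0" --pt "0 0 0 0.5 0" --pt "0 0 0 0.6 0" --pt "0 -0.1 -0.3 0.6 0" --pt "0 -0.1 -0.3 0.5 0" --pt "0 0 -0.3 0.3 0" --pt "0 0 0 0 0" --pt "0 0 0 0 0"

```text
clock: 16.95
position: [0.5823, -0.2031, 0.1807]
ee_rot: [-2.611, -1.744, 0.001]
force: [-0.1, 0.2, -0.4]
width: 0.003
gripper_force: 0.0
```

Run:
```python
from look import *
s=observe();print(s['position'],s['force'])
c=cam('wrist');im,d=imaging.get_image('wrist');im=im[:,:,::-1].copy();cv2.imwrite('pics/wrist5.png',im)
b,g,k=masks(im);print('blue',circ(b,c,.042));print('green',circ(g,c,.026))
a,_=imaging.get_image('side');a=a[140:270,220:420,::-1];cv2.imwrite('pics/crop5.png',np.vstack([cv2.resize(a,(460,299)),cv2.resize(im,(460,288))]))
```

```text
[ 0.58230618 -0.2031113   0.18070801] [-0.10700515  0.19755178 -0.43697788]
blue [(np.int32(1922), array([ 0.6309, -0.0629]), 0.0393), (np.int32(1591), array([ 0.3839, -0.0975]), 0.0253), (np.int32(237), array([ 0.7483, -0.4278]), 0.0161)]
green [(np.int32(686), array([ 0.631 , -0.0626]), 0.0449), (np.int32(4879), array([ 0.9668, -0.299 ]), 0.0931)]
```

View pics/crop5.png

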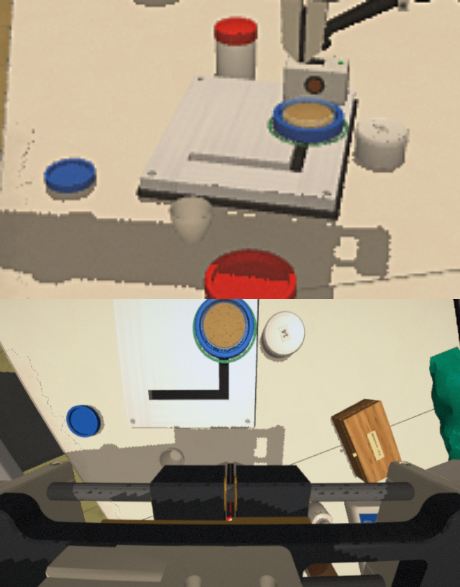

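The carrier is concentric with the green ring to within 0.3 mm, everything else is standing, and the hand is clear.

```bash
python3 -c "
from cell import arm; print(arm.sign_off())"
```

```text
the job is handed in; nothing more can be done
None
```

I pushed the blue carrier to the corner and then along the second leg until it stopped against the end wall by the reader, centred in the green ring to about 0.3 mm; the hand is clear, everything else is still standing, and I handed the job in at about 17 s.

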